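# Turn the stirrer up four clicks and start it

### The job

Turn the stirrer's click-stop dial clockwise by exactly four clicks from where it stands now, by pushing its upright peg round with a fingertip without gripping the peg or the dial. Then press the round start button beside the dial right down and let it come up again. Only touch and push: leave the beaker on the plate and the timer and vial on the bench as they are.

Things in the scene. Friction and masses are not known exactly. Their poses are not given: they have to be found in the camera images.
- stirrer: white hotplate stirrer, 260 (x) x 190 (y) mm, fixed; origin at the centre of its underside; x runs from control deck (robot side) to plate, y to its left, z up. Deck top at 55 mm, x -130 to +4 mm; behind it a housing to 72 mm with a round plate (top 80 mm) centred at x +67. Black dial on the deck centred at x -68, y +38; button at x -68, y -62
- dial_axis (a point): point on the dial's fixed vertical axis, level with the top of the dial's disc (82 mm diameter, top 12 mm above the deck, 67 mm above the bench). Ten ticks, one a click, stand round its far side
- dial_peg (a point): centre of the top end of the upright aluminium finger peg on the dial: 10 mm diameter (13 mm at its foot), standing 20.5 mm above the disc, its top 87.5 mm above the bench, 32 mm from the dial's axis; it goes round with the dial
- dial (a joint): dial angle, rad, growing clockwise from above; stops click every 15 deg (0.262), first at 0, tenth at 2.356; starts at rest in one of the first four. At 0 the peg is 67.5 deg left (ccw) of the stirrer's +x, at 1.178 it points along +x. Pushing the peg takes up to about 5 N; past half-way to the next stop the dial snaps into it by itself and stays
- start_button (a joint): travel of the button in m: 0 up, 0.006 fully down (stop); a spring of about 5 N at full travel brings it back up
- start_button_top (a point): centre of the top of the black round push button (28 mm diameter) in its grey housing on the deck, 100 mm to the right of the dial's axis; pressed straight down
- beaker: glass beaker, 59 mm wide and 67 mm tall, standing loose on the plate; origin at the centre of its underside; must stay where it is
- timer: white bench timer, 58 x 64 x 18 mm, loose on the bench left of the stirrer; origin at the centre of its underside; must stay where it is
- vial: small capped glass vial, 23 mm diameter, 44 mm tall, standing loose on the bench left of the stirrer; origin at the centre of its underside; must stay where it is

How it is judged:
On the way, in this order (a step that is already met when the one before it is completed fails the run):
1. the dial rests in the stop four clicks clockwise of where it started ((value of joint dial between 0.987 and 1.107 rad or value of joint dial between 1.249 and 1.369 rad or value of joint dial between 1.511 and 1.631 rad or value of joint dial between 1.773 and 1.893 rad) and distance of dial_peg from where it was at the start of the episode between 0.0283 and 0.0356 m and velocity of joint dial below 0.2 rad/s), for 0.3 s.
2. the start button is pressed down (value of joint start_button above 0.0045 m), for 0.05 s.
At the end, for the whole second after the job is handed in: Dial at rest in the stop exactly four clicks (60 degrees) clockwise of its starting stop, within 3 degrees; start button pressed (over 4.5 mm) after that and up again (under 1.5 mm); beaker upright (0.1 rad) and within 12 mm of its place, timer and vial within 15 mm of theirs ((value of joint dial between 0.987 and 1.107 rad or value of joint dial between 1.249 and 1.369 rad or value of joint dial between 1.511 and 1.631 rad or value of joint dial between 1.773 and 1.893 rad) and distance of dial_peg from where it was at the start of the episode between 0.0283 and 0.0356 m and velocity of joint dial between -0.1 and 0.1 rad/s and value of joint start_button below 0.0015 m and distance of beaker from where it was at the start of the episode below 0.012 m and angle between beaker's own z axis and vertical below 0.1 rad and distance of each of timer, vial from where it was at the start of the episode below 0.015 m); the robot touches nothing.
It fails at once if the start button is pressed before the dial is four clicks on (value of joint start_button above 0.003 m and distance of dial_peg from where it was at the start of the episode below 0.0278 m).
It fails at once if peg or dial is taken between the fingers instead of pushed (grasp point within 5 mm of the peg's middle or 8 mm of the dial's axis while the fingers touch the dial) ((horizontal distance between the grasp point and dial_peg below 0.005 m or horizontal distance between the grasp point and dial_axis below 0.008 m) and contact force between the fingers and dial above 0.5 N).
It fails at once if the beaker is shifted, lifted or tipped (distance of beaker from where it was at the start of the episode above 0.015 m or angle between beaker's own z axis and vertical above 0.25 rad).
It fails at once if the timer or the vial is moved (distance of any of timer, vial from where it was at the start of the episode above 0.02 m).
It also fails if it takes over 51 s, if anything falls off the work surface, if the arm or the gripper's body presses on something with over 40 N, if the wrist force passes 120 N, or if a joint passes its speed limit or range.

### The arm

A 7-joint arm with a two-finger parallel gripper is mounted at the origin on a cart in front of the work surface, level with it; the furniture and walls round the work are solid. World frame = base frame: x ahead of the robot, y to its left, z up, the work surface at z = 0. Lengths are in m, angles in rad, forces in N, time in s.
With the tool pointing down it reaches from about 0.4 to 0.875 m from the base axis. Payload 19.3 kg.
Tool frame: the origin (TCP) lies at the centre of the arm's flange, where the gripper is bolted on; the fingertips stand 173 mm ahead of it and the grasp point (between the pads) lies 155 mm ahead of it; z points along the fingers, y is the line along which they close (so a half turn about z gives the same grasp; the last joint's range is limited). The gripper opens to 85 mm and grips with 20 to 120 N. Pads are 22 mm wide; open, the fingers measure 114 mm over their backs; the gripper's body (76 mm by 85 mm) begins 54 mm behind the grasp point. The pads swing forward as they close: fully open they stand 13 mm farther back than shut.
Start: joints at [1.124, 0.521, -0.036, 1.599, 0.021, 1.021, -0.113], TCP at [0.23, -0.581, 0.405] pointing down, gripper open.
Joint ranges: [-2.91, 2.91], [-0.3, 2.13], [-1.5, 1.42], [0.17, 2.43], [-1.26, 4.41], [0.16, 1.93], [-2.52, 2.52]. Speed limits (rad/s): [1.89, 1.89, 2.39, 2.39, 3.01, 3.01, 3.01].

### API

Orientations are given as a rotation vector (axis times angle).
In Python, from bench import manip gives the robot as it stands.
- The arm moves only by the tool arm_command, never from a script. Its argument "targets" is a list of rows, each a list of 3 entries, a list of its own where there are three numbers: the opening, from -1 (shut) to 1 (fully open), then the shift along the tool's x, y, z in cm, then the turn about the tool's z in rad. In form: [[gripper, [dx, dy, dz], roll], ...]. A call has 1 to 8 rows; each row is the pose to reach, as a shift and turn from the pose commanded when the call began, along the tool's axes at that moment; what a row does not reach only later rows make up. A row lasts 1/8 s, in which the tool goes at most 62.5 mm and 10.7 degrees, less where a joint would pass 70% of its speed; a pose out of reach is approached as far as the arm can. A call with a gripper value outside its range is refused whole. The fingers move at their own pace and stop on an object; the grip force is fixed at half the most. Time passes only in rows, so rows that repeat a pose let the fingers close. It gives the time, the measured TCP pose, the force, the opening and the grip force at its end, in the units of the state.
- manip.read_state(): the state, without advancing time (a new reading comes with each control period).
- manip.snapshot(name): name is "scene" or "top" or "wrist"; returns a dict with "image" (384x512x3 uint8, blue, green, red), "z_map" (384x512 float32, m along the optical axis (not along the pixel's ray), 0 where there is no reading), "K" (3x3 intrinsics, pixels), "k1" (the pictures are not rectified: a ray, as slopes to the right and down, at radius r is drawn at 1 + k1 r^2 times it, then the intrinsics apply), "eye" and "orientation" of the camera in the world. Camera axes: x right, y up, looking along -z (the intrinsics and any distortion apply to the point x, -y, -z); pixel columns grow to the right and rows downward; lengths in m; the calibration is good to about 2 mm. A picture is of the moment at which its call begins.
- manip.job_done(): hands the job in; it is judged then, once.
Trained networks look in a picture, given as the dict that the camera call returned (one of the last four; its "shot" number tells which), for a name from the list of things; names that differ only in an ending like _2 or _b are one class to them, and where a whole thing is asked for, a point or a joint stands for the part that bears it (a point fixed in the world has none). Each returns a list of dicts, best first, with "confidence" (0 to 1); they miss things now and then, are a little off and sometimes report something else, mostly with a low value. They report only what shows in the picture. A call takes as long as a camera call.
- manip.recognise(picture, name): "centre" ([column, row] as shares, 0 to 1, of the picture: columns of its width, rows of its height, amid what is visible of it).
The state is a dict: "clock": time; "q": joint angles; "dq": joint speeds; "joint_torque": joint torques, N m; "tool_pos": TCP position; "ee_rot": TCP orientation; "ft_force": force on the tool from outside, world axes, zero at the start; "moment": the same for the moment, N m; "gripper_width": finger opening in m; "gripper_force": force on a finger pad.
Only numpy, scipy, OpenCV 4.12 (cv2) and the standard library are available. Lean on these libraries where they do the work, as an engineer would, in place of code of your own. Each camera call takes 0.05 s, during which the arm holds its last target. There are 200 camera calls.

## Working session

There is one attempt and no reset: what is moved stays moved. The work goes in short steps, Python scripts to look and compute and a tool call to move; the robot and the scene stay as the last step left them, time stands still between calls to the robot, and variables do not carry over. Pictures are saved under pics/ and viewed, at most 10 in all, crops included, and the job is handed in when it is done.

Besides the shell and the picture viewer there is one more tool, called after "Call:" as a command line: name --argument value ..., lists and objects as JSON in quotes. arm_command: Moves the arm, as the interface text tells. Its arguments: {"type":"object","properties":{"targets":{"type":"array","items":{"type":"array"}}},"required":["targets"]}

```bash
mkdir -p pics
cat > h.py <<'E'
import numpy as np, cv2
from scipy.spatial.transform import Rotation as R
from bench import manip
def Rm(o):
    o=np.array(o,float)
    return o if o.shape==(3,3) else (R.from_rotvec(o).as_matrix() if o.size==3 else R.from_quat(o).as_matrix())
def cloud(s):
    K=np.array(s["K"]);k=s["k1"];z=s["z_map"];h,w=z.shape
    u,v=np.meshgrid(np.arange(w)+.5,np.arange(h)+.5)
    xd=(u-K[0,2])/K[0,0];yd=(v-K[1,2])/K[1,1];x,y=xd.copy(),yd.copy()
    for _ in range(8):
        f=1+k*(x*x+y*y);x,y=xd/f,yd/f
    P=np.stack([x*z,-y*z,-z],-1)@Rm(s["orientation"]).T+np.array(s["eye"])
    P[z==0]=np.nan
    return P
def show(n,s,crop=None,f=1):
    im=s["image"]
    if crop: a,b,c,d=crop; im=im[b:d,a:c]
    cv2.imwrite(f"pics/{n}.png",cv2.resize(im,None,fx=f,fy=f,interpolation=cv2.INTER_CUBIC))
E
python3 - <<'E'
from h import *
st=manip.read_state();print({k:np.round(v,3) for k,v in st.items()})
ims=[]
for c in("top","scene"):
    s=manip.snapshot(c);P=cloud(s);ims.append(s["image"]);print(c,np.round(s["eye"],3),np.shape(s["orientation"]))
    for n in("stirrer","dial","dial_peg","start_button_top","beaker","timer","vial"):
        for d in manip.recognise(s,n)[:2]:
            u,v=d["centre"];i,j=int(v*384),int(u*512);print(n,round(d["confidence"],2),j,i,np.round(P[i,j],3))
    np.savez(c+".npz",P=P,im=s["image"])
im=np.vstack([cv2.resize(i,(400,300)) for i in ims]);cv2.imwrite("pics/a.png",im)
E
```

```text
{'clock': np.float64(0.0), 'q': array([ 1.124,  0.522, -0.036,  1.6  ,  0.021,  1.021, -0.113]), 'dq': array([ 0.001, -0.001, -0.001,  0.   ,  0.   ,  0.   , -0.002]), 'joint_torque': array([-2.0000e-03, -9.2713e+01,  1.9800e+00, -3.6994e+01,  1.8000e-02,
        8.0000e-03, -0.0000e+00]), 'tool_pos': array([ 0.23 , -0.581,  0.404]), 'ee_rot': array([-3.085, -0.588,  0.   ]), 'ft_force': array([ 0.378,  0.506, -0.186]), 'moment': array([0.021, 0.055, 0.011]), 'gripper_force': np.float64(0.0), 'gripper_width': np.float64(0.085)}
top [ 0.325 -0.037  1.112] (3,)
stirrer 0.78 312 211 [ 0.554 -0.184  0.053]
dial 0.77 297 228 [ 0.508 -0.147  0.072]
dial_peg 0.73 300 229 [ 0.507 -0.155  0.068]
start_button_top 0.55 344 231 [ 0.505 -0.256  0.079]
start_button_top 0.5 310 208 [ 0.561 -0.178  0.055]
beaker 0.76 319 167 [ 0.656 -0.194  0.082]
beaker 0.26 310 209 [ 0.559 -0.179  0.054]
vial 0.49 186 155 [0.682 0.131 0.04 ]
scene [-0.016  0.655  0.64 ] (3,)
stirrer 0.62 290 198 [ 0.533 -0.128  0.062]
dial 0.65 305 198 [ 0.497 -0.146  0.069]
dial_peg 0.95 305 202 [ 0.49  -0.136  0.064]
beaker 0.68 275 161 [ 0.622 -0.171  0.126]
beaker 0.66 225 295 [0.445 0.209 0.013]
timer 0.96 225 295 [0.445 0.209 0.013]
timer 0.4 325 181 [ 0.503 -0.25   0.075]
vial 0.61 177 228 [0.677 0.14  0.038]
```

View pics/a.png

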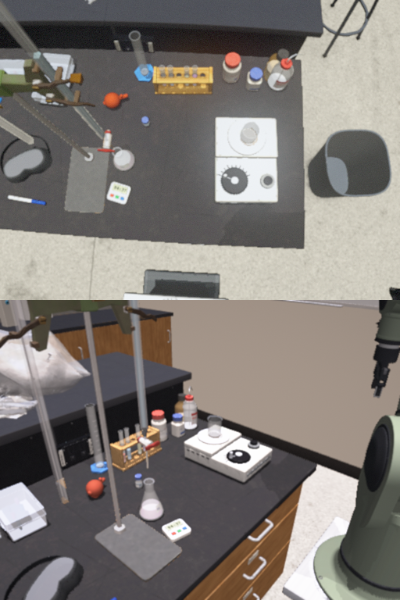

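The combined picture shows the stirrer clear of the arm, with the dial near (235,180) and the button near (267,182) in the top half. I'll fit the stirrer's pose and find the peg next.

Run:
```python
from h import *
d=np.load("top.npz");P=d["P"];im=d["im"]
m=(P[...,2]>.045)&(P[...,2]<.085)&(abs(P[...,0]-.56)<.17)&(abs(P[...,1]+.18)<.14)
q=P[m][:,:2]
r=cv2.minAreaRect((q*1000).astype(np.float32));print(r,m.sum())
sub=P[200:262,270:370]
zz=sub[...,2]
for n in ("top","scene"):
    Q=np.load(n+".npz")["P"];k=(Q[...,2]>.0745)&(Q[...,2]<.1)&(np.hypot(Q[...,0]-.503,Q[...,1]+.149)<.047)
    print(n,np.c_[np.argwhere(k)[:,::-1],np.round(Q[k],3)][:25].tolist())
    b=(Q[...,2]>.062)&(np.hypot(Q[...,0]-.505,Q[...,1]+.253)<.03);print(Q[b].mean(0),Q[b].max(0),b.sum())
    f=(Q[...,2]>.063)&(Q[...,2]<.073)&(np.hypot(Q[...,0]-.503,Q[...,1]+.149)<.05);print("disc",Q[f].mean(0),cv2.minEnclosingCircle((Q[f][:,:2]*1000).astype(np.float32)))
a=im[140:265,265:365];s=np.load("scene.npz")["im"][150:250,230:355]
cv2.imwrite("pics/b.png",np.hstack([cv2.resize(a,(400,500),interpolation=2),cv2.resize(s,(400,320),interpolation=2) if 0 else cv2.resize(s,(400,500),interpolation=2)]))
```

```text
((572.7423095703125, -188.7138671875), (261.6658935546875, 190.2479705810547), 2.485973834991455) 8000
top [[287.0, 222.0, 0.518, -0.122, 0.085], [288.0, 222.0, 0.518, -0.124, 0.087], [286.0, 223.0, 0.515, -0.12, 0.09], [287.0, 223.0, 0.515, -0.122, 0.089], [288.0, 223.0, 0.515, -0.124, 0.089], [289.0, 223.0, 0.516, -0.127, 0.086], [286.0, 224.0, 0.512, -0.12, 0.091], [287.0, 224.0, 0.514, -0.123, 0.084], [288.0, 224.0, 0.513, -0.124, 0.088], [289.0, 224.0, 0.514, -0.127, 0.086], [286.0, 225.0, 0.511, -0.12, 0.084], [287.0, 225.0, 0.511, -0.122, 0.086], [288.0, 225.0, 0.511, -0.125, 0.087], [289.0, 225.0, 0.511, -0.127, 0.086], [286.0, 226.0, 0.51, -0.121, 0.076], [287.0, 226.0, 0.51, -0.123, 0.079], [288.0, 226.0, 0.51, -0.125, 0.08], [302.0, 229.0, 0.506, -0.159, 0.075]]
[ 0.50566033 -0.25293556  0.0705758 ] [ 0.52705211 -0.23275023  0.08243711] 263
disc [ 0.50222691 -0.15416579  0.06667746] ((503.2846984863281, -153.89129638671875), 41.84351348876953)
scene [[295.0, 193.0, 0.515, -0.124, 0.086], [296.0, 193.0, 0.515, -0.128, 0.085], [294.0, 194.0, 0.517, -0.122, 0.084], [295.0, 194.0, 0.514, -0.123, 0.085], [296.0, 194.0, 0.511, -0.123, 0.086], [297.0, 194.0, 0.509, -0.124, 0.086], [294.0, 195.0, 0.515, -0.119, 0.083], [295.0, 195.0, 0.512, -0.12, 0.083], [296.0, 195.0, 0.511, -0.122, 0.083], [297.0, 195.0, 0.508, -0.124, 0.083], [294.0, 196.0, 0.515, -0.12, 0.08], [295.0, 196.0, 0.512, -0.12, 0.081], [296.0, 196.0, 0.51, -0.122, 0.08], [297.0, 196.0, 0.509, -0.124, 0.08], [294.0, 197.0, 0.515, -0.12, 0.076], [295.0, 197.0, 0.512, -0.121, 0.077], [296.0, 197.0, 0.509, -0.121, 0.078], [297.0, 197.0, 0.509, -0.126, 0.076], [296.0, 198.0, 0.509, -0.122, 0.075]]
[ 0.50261642 -0.24873247  0.06890666] [ 0.52978973 -0.23109698  0.07806911] 115
disc [ 0.4979581  -0.15087246  0.06564613] ((500.3535461425781, -151.82675170898438), 41.0720329284668)
```

View pics/b.png

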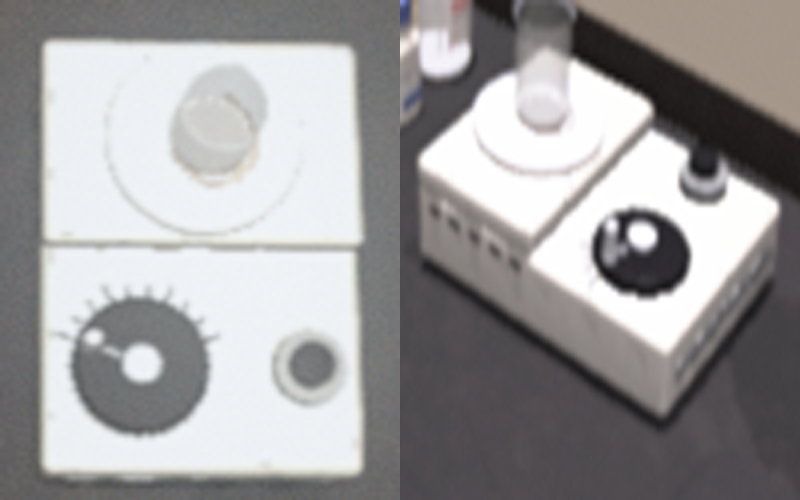

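The dial is at about (0.503,-0.154), and the peg sits on its upper left. Stop 0 or stop 1 is still undecided, so I'll move above it and check with the wrist camera.

Call:
arm_command --targets '[[-1,[5,-4,0],0],[-1,[10,-8,0],0],[-1,[15,-12,0],0],[-1,[20,-16,0],0],[-1,[25,-20,0],0],[-1,[30,-24,0],0],[-1,[35,-27.5,0],0],[-1,[39,-31,0],0]]'

```text
clock: 1.8
tool_pos: [0.4794, -0.1476, 0.405]
ee_rot: [3.086, 0.588, 0.001]
ft_force: [0.8, -1.1, 0.1]
gripper_width: -0.0004
gripper_force: 0.0
```

```bash
cat >> h.py <<'E'
def proj(s,X):
    c=(np.atleast_2d(X)-np.array(s["eye"]))@Rm(s["orientation"])
    x,y=c[:,0]/-c[:,2],-c[:,1]/-c[:,2];f=1+s["k1"]*(x*x+y*y);K=np.array(s["K"])
    return np.c_[K[0,0]*x*f+K[0,2],K[1,1]*y*f+K[1,2]]
def axes(rv):
    return R.from_rotvec(rv).as_matrix()
E
python3 - <<'E'
from h import *
st=manip.read_state();print({k:np.round(v,3) for k,v in st.items()})
s=manip.snapshot("wrist");show("w1",s,f=1.5);P=cloud(s);np.savez("w1.npz",P=P)
for n in("dial","dial_peg","start_button_top"):
    for d in manip.recognise(s,n)[:2]:
        u,v=d["centre"];i,j=int(v*384),int(u*512);print(n,round(d["confidence"],2),j,i,np.round(P[i,j],3))
Q=P;dd=np.hypot(Q[...,0]-.503,Q[...,1]+.154)
k=(Q[...,2]>.082)&(Q[...,2]<.1)&(dd<.047);print("peg",k.sum(),Q[k].mean(0),np.median(Q[k],0),cv2.minEnclosingCircle((Q[k][:,:2]*1000).astype(np.float32)) if k.any() else 0)
f=(Q[...,2]>.063)&(Q[...,2]<.072)&(dd<.05);print("disc",f.sum(),cv2.minEnclosingCircle((Q[f][:,:2]*1000).astype(np.float32)))
b=(Q[...,2]>.06)&(np.hypot(Q[...,0]-.505,Q[...,1]+.253)<.03);print("btn",b.sum(),Q[b].mean(0),np.percentile(Q[b][:,2],[10,50,90]))
E
```

```text
{'clock': np.float64(1.8), 'q': array([ 0.344,  0.332, -0.206,  1.912,  0.085,  0.906, -1.097]), 'dq': array([-0.815,  0.111, -0.187, -0.157,  0.096,  0.064, -1.036]), 'joint_torque': array([ 9.7340e+00, -7.4049e+01, -5.6100e-01, -3.1261e+01, -4.2600e-01,
        4.2000e-02,  3.3630e+00]), 'tool_pos': array([ 0.479, -0.148,  0.405]), 'ee_rot': array([3.086e+00, 5.880e-01, 1.000e-03]), 'ft_force': array([ 0.762, -1.104,  0.125]), 'moment': array([ 0.022, -0.042, -0.053]), 'gripper_force': np.float64(0.0), 'gripper_width': np.float64(-0.0)}
dial 0.85 273 155 [ 0.504 -0.15   0.072]
dial_peg 0.6 274 154 [ 0.505 -0.151  0.072]
dial_peg 0.21 326 113 [ 0.558 -0.184  0.053]
start_button_top 0.75 370 193 [ 0.505 -0.251  0.078]
peg 100 [ 0.51486198 -0.12466324  0.08675422] [ 0.51480497 -0.12465863  0.08690032] ((514.499267578125, -124.8223876953125), 4.862683296203613)
disc 5397 ((503.35882568359375, -155.0012969970703), 42.13905334472656)
btn 1486 [ 0.50902079 -0.25118375  0.07092844] [0.06594523 0.06782591 0.07744318]
```

View pics/w1.png

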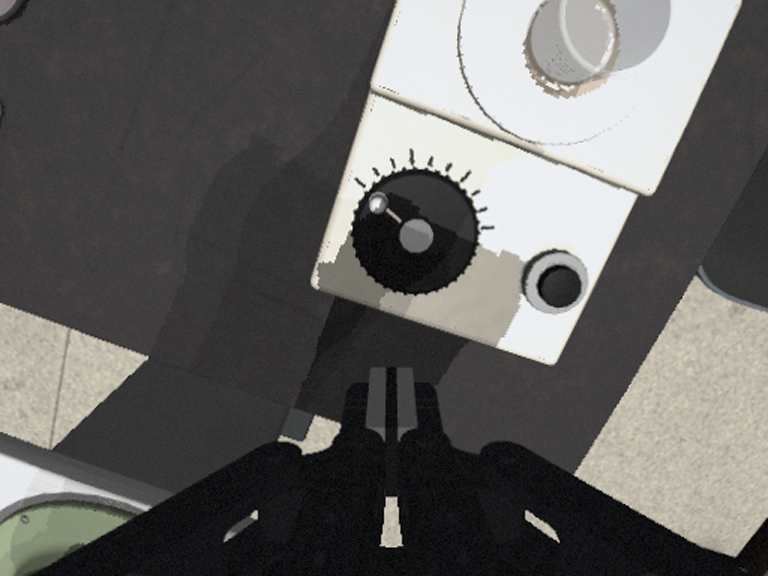

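The wrist view shows the dial centre at (415,231), with the peg at (377,203) next to the first tick at (360,183), so the dial is in stop 0. The button is at (557,287). Next I'll work out the approach.

```bash
cat >> h.py <<'E'
AX=np.array([.5033,-.1550]);R0=.0322
def plan(base_p,base_rv,th,off,ztip,lead=0):
    "row for tip behind the peg: th = peg angle deg (ccw from world x), off = mm behind it"
    M=axes(base_rv);t=np.radians(th);r=np.array([np.cos(t),np.sin(t)]);c=np.array([-r[1],r[0]])
    p=np.r_[AX+R0*r+off/1000*c,ztip+.173]
    d=M.T@(p-base_p)*100
    y=M[:,1];ang=np.degrees(np.arctan2(y[1],y[0]));roll=-((th-90-ang+180)%360-180)
    return np.round(d,2),round(np.radians(roll),3)
E
python3 - <<'E'
from h import *
st=manip.read_state()
for z in(.12,.074):print(plan(np.array([.4786,-.149,.405]),st["ee_rot"],69.4,30,z))
E
```

```text
(array([ 2.02, -2.93, 11.2 ]), np.float64(-0.832))
(array([ 2.02, -2.93, 15.8 ]), np.float64(-0.832))
```

Call:
arm_command --targets '[[-1,[1,-1.5,0],-0.18],[-1,[2,-2.9,2],-0.36],[-1,[2,-2.9,6],-0.54],[-1,[2,-2.9,9],-0.72],[-1,[2,-2.9,11],-0.83],[-1,[2,-2.9,13.5],-0.83],[-1,[2,-2.9,15.8],-0.83],[-1,[2,-2.9,15.8],-0.83]]'

```text
clock: 3.0
tool_pos: [0.4857, -0.1161, 0.2457]
ee_rot: [-2.587, -1.78, 0.003]
ft_force: [-0.3, 0.9, 0.9]
gripper_width: 0.0
gripper_force: 0.0
```

Run:
```python
from h import *
st=manip.read_state();print({k:np.round(v,4) for k,v in st.items() if k in("q","tool_pos","ee_rot","ft_force")})
s=manip.snapshot("wrist");show("w2",s,f=1.5)
p=np.array(st["tool_pos"])
for off in (16,10): print(plan(p,st["ee_rot"],69.4,off,.074))
for th in range(60,0,-8): print(th,plan(p,st["ee_rot"],th,14,.074))
```

```text
{'q': array([ 0.3569,  0.5866, -0.3199,  2.0359,  0.3288,  0.5701, -0.558 ]), 'tool_pos': array([ 0.4857, -0.1161,  0.2457]), 'ee_rot': array([-2.587 , -1.7798,  0.0033]), 'ft_force': array([-0.2805,  0.8967,  0.8638])}
(array([ 0.21,  1.41, -0.13]), np.float64(-0.006))
(array([ 0.21,  2.01, -0.13]), np.float64(-0.006))
60 (array([ 0.39,  2.15, -0.13]), np.float64(0.158))
52 (array([ 0.48,  2.64, -0.13]), np.float64(0.298))
44 (array([ 0.5 ,  3.13, -0.14]), np.float64(0.437))
36 (array([ 0.46,  3.61, -0.14]), np.float64(0.577))
28 (array([ 0.34,  4.09, -0.14]), np.float64(0.717))
20 (array([ 0.16,  4.54, -0.14]), np.float64(0.856))
12 (array([-0.08,  4.97, -0.14]), np.float64(0.996))
4 (array([-0.38,  5.36, -0.14]), np.float64(1.135))
```

View pics/w2.png

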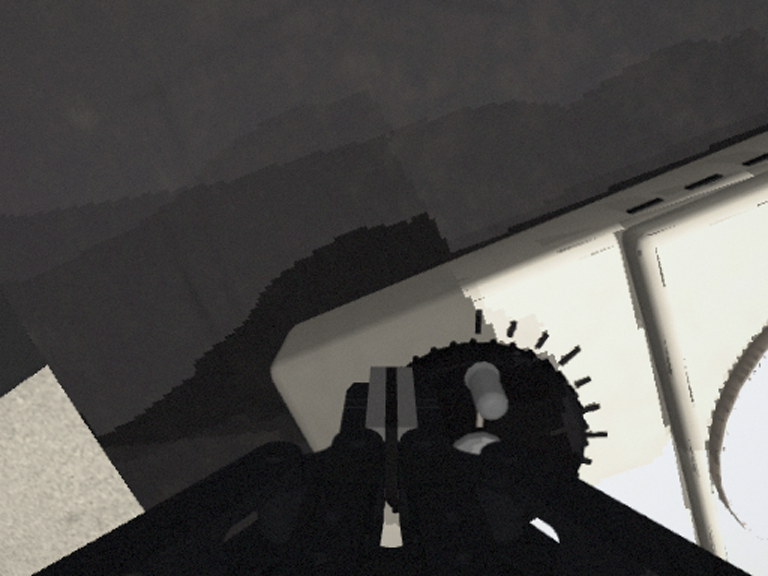

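The fingertip at (392,370) is lined up behind the peg, whose top is at (485,372), with clear space between them. I'll ease in until it touches.

Call:
arm_command --targets '[[-1,[0.2,0.6,0],0],[-1,[0.2,1.0,0],0],[-1,[0.2,1.2,0],0],[-1,[0.2,1.2,0],0]]'

```text
clock: 3.55
tool_pos: [0.4985, -0.1175, 0.2469]
ee_rot: [2.587, 1.783, 0.0]
ft_force: [-0.4, -0.0, 1.6]
gripper_width: 0.0001
gripper_force: 0.5
```

Call:
arm_command --targets '[[-1,[0,0.15,0],0],[-1,[0,0.3,0],0],[-1,[0,0.3,0],0]]'

```text
clock: 3.92
tool_pos: [0.5012, -0.1184, 0.2467]
ee_rot: [-2.587, -1.783, -0.0]
ft_force: [-1.0, 2.6, 3.1]
gripper_width: -0.0001
gripper_force: 1.6
```

Call:
arm_command --targets '[[-1,[0,0.15,0],0],[-1,[0,0.3,0],0],[-1,[0,0.3,0],0]]'

```text
clock: 4.3
tool_pos: [0.5042, -0.1198, 0.2467]
ee_rot: [2.587, 1.782, 0.0]
ft_force: [-0.7, -0.5, -0.1]
gripper_width: -0.0001
gripper_force: 0.0
```

```bash
cat > look.py <<'E'
import sys
from h import *
st=manip.read_state();print({k:np.round(v,4) for k,v in st.items() if k in("clock","tool_pos","ee_rot","ft_force")})
c="wrist" if len(sys.argv)<3 else sys.argv[2]
s=manip.snapshot(c);show(sys.argv[1],s,(200,180,440,360) if c=="wrist" else None,3 if c=="wrist" else 1.5)
P=cloud(s);dd=np.hypot(P[...,0]-AX[0],P[...,1]-AX[1])
k=(P[...,2]>.080)&(P[...,2]<.092)&(dd>.022)&(dd<.042);Q=P[k]
print(k.sum(),np.median(Q,0))
p=np.array(st["tool_pos"]);t=[np.degrees(np.arctan2(Q[:,1]-AX[1],Q[:,0]-AX[0]))];print("angle med",np.median(t))
E
python3 look.py w3
```

```text
{'clock': np.float64(4.3), 'tool_pos': array([ 0.5042, -0.1198,  0.2467]), 'ee_rot': array([2.5869e+00, 1.7821e+00, 3.0000e-04]), 'ft_force': array([-0.6903, -0.4972, -0.1269])}
604 [ 0.52045988 -0.12491536  0.08642682]
angle med 59.162860107547246
```

View pics/w3.png

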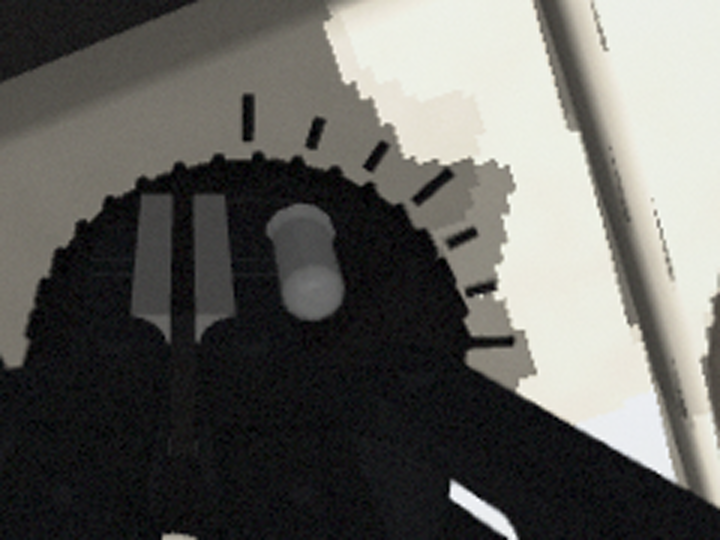

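The faint dark finger body (right edge at column 275) is touching the peg, which now stands near 57°, so the dial has moved on about one click. The contact offset is about 19.5 mm, and I'll follow the arc from here.

Run:
```python
from h import *
st=manip.read_state();p=np.array(st["tool_pos"])
for th in (54,50,46,42,38,34,30,26,23,20,17,14,12): print(th,*plan(p,st["ee_rot"],th,19.5,.0737))
```

```text
54 [ 0.3   0.14 -0.  ] 0.264
50 [ 0.36  0.4  -0.  ] 0.334
46 [ 0.41  0.65 -0.  ] 0.404
42 [ 0.44  0.92 -0.  ] 0.474
38 [ 0.45  1.18 -0.  ] 0.543
34 [ 0.44  1.44 -0.  ] 0.613
30 [ 0.41  1.7  -0.  ] 0.683
26 [ 0.36  1.96 -0.  ] 0.753
23 [ 0.32  2.15 -0.  ] 0.805
20 [ 0.26  2.34 -0.  ] 0.857
17 [ 0.2   2.53 -0.  ] 0.91
14 [ 0.12  2.71 -0.  ] 0.962
12 [ 0.07  2.83 -0.  ] 0.997
```

Call:
arm_command --targets '[[-1,[0.15,0.05,0],0.13],[-1,[0.3,0.14,0],0.26],[-1,[0.36,0.4,0],0.33],[-1,[0.41,0.65,0],0.4],[-1,[0.44,0.92,0],0.47],[-1,[0.45,1.18,0],0.54],[-1,[0.44,1.44,0],0.61],[-1,[0.44,1.44,0],0.61]]'

```text
clock: 5.35
tool_pos: [0.5188, -0.1203, 0.2465]
ee_rot: [-3.002, -0.924, 0.001]
ft_force: [-3.1, 1.7, 0.2]
gripper_width: -0.0002
gripper_force: 1.7
```

```bash
python3 look.py w4
python3 - <<'E'
from h import *
st=manip.read_state();p=np.array(st["tool_pos"])
for th in (30,27,24,21,18,16,14,12): print(th,*plan(p,st["ee_rot"],th,19.5,.0737))
E
```

```text
{'clock': np.float64(5.35), 'tool_pos': array([ 0.5188, -0.1203,  0.2465]), 'ee_rot': array([-3.002e+00, -9.244e-01,  1.300e-03]), 'ft_force': array([-3.115 ,  1.6783,  0.2161])}
548 [ 0.52998597 -0.13196023  0.08663636]
angle med 41.2356740347647
30 [ 0.12  0.28 -0.01] 0.075
27 [ 0.21  0.46 -0.01] 0.127
24 [ 0.28  0.64 -0.01] 0.18
21 [ 0.35  0.83 -0.01] 0.232
18 [ 0.4   1.02 -0.01] 0.284
16 [ 0.44  1.15 -0.01] 0.319
14 [ 0.46  1.28 -0.01] 0.354
12 [ 0.49  1.4  -0.01] 0.389
```

View pics/w4.png

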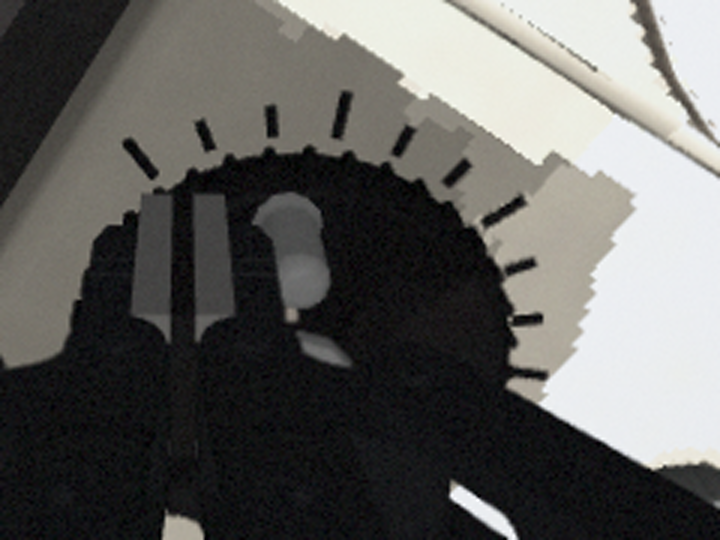

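The peg foot at (287,215) lies in line with about the third tick (270,120), so the dial is between two and three clicks on. Continuing.

Call:
arm_command --targets '[[-1,[0.12,0.28,0],0.075],[-1,[0.21,0.46,0],0.13],[-1,[0.28,0.64,0],0.18],[-1,[0.35,0.83,0],0.23],[-1,[0.4,1.02,0],0.285],[-1,[0.44,1.15,0],0.32],[-1,[0.44,1.15,0],0.32]]'

```text
clock: 6.28
tool_pos: [0.5292, -0.1278, 0.2467]
ee_rot: [3.111, 0.433, 0.0]
ft_force: [-1.4, 0.3, -0.3]
gripper_width: -0.0002
gripper_force: 0.5
```

```bash
python3 look.py w5;  python3 - <<'E'
from h import *
st=manip.read_state();p=np.array(st["tool_pos"])
for th in (16,14,12,10): print(th,*plan(p,st["ee_rot"],th,19.5,.0737))
E
```

```text
{'clock': np.float64(6.275), 'tool_pos': array([ 0.5292, -0.1278,  0.2467]), 'ee_rot': array([3.1113e+00, 4.3320e-01, 1.0000e-04]), 'ft_force': array([-1.3733,  0.3355, -0.253 ])}
557 [ 0.53721155 -0.1428783   0.08663217]
angle med 20.645218376557775
16 [-0.02 -0.05  0.  ] -0.002
14 [0.05 0.07 0.  ] 0.033
12 [0.11 0.18 0.  ] 0.068
10 [0.17 0.3  0.  ] 0.103
```

View pics/w5.png

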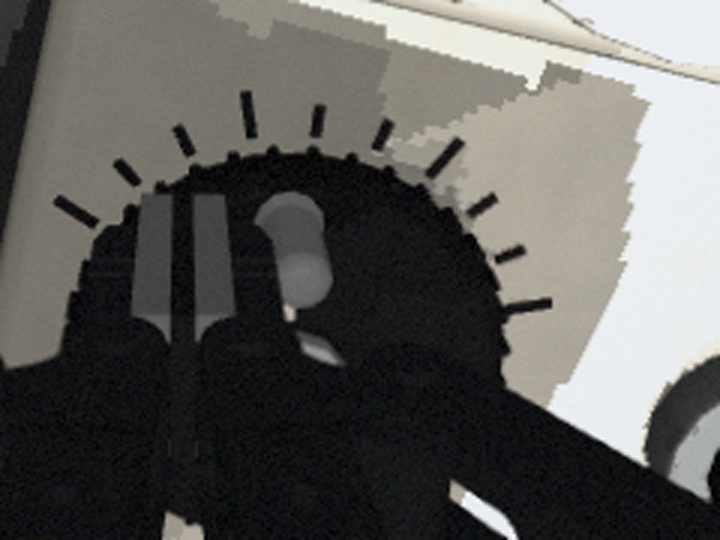

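The peg points between the fourth tick (248,115) and the fifth (318,120), so it is just about to snap into the fourth click. I'll push a bit further.

Call:
arm_command --targets '[[-1,[0.06,0.1,0],0.04],[-1,[0.11,0.18,0],0.068],[-1,[0.13,0.24,0],0.085],[-1,[0.13,0.24,0],0.085]]'

```text
clock: 6.82
tool_pos: [0.5311, -0.1297, 0.2467]
ee_rot: [3.127, 0.3, 0.0]
ft_force: [0.3, -0.9, 1.1]
gripper_width: 0.0002
gripper_force: 0.0
```

Call:
arm_command --targets '[[-1,[0,-0.6,0],0],[-1,[0,-1.5,0],0],[-1,[0,-2,0],0],[-1,[0,-2,-4],0],[-1,[0,-2,-9],0],[-1,[-4,-2,-11],0],[-1,[-6,-2,-11],0],[-1,[-6,-2,-11],0]]'

```text
clock: 7.82
tool_pos: [0.4674, -0.1216, 0.3572]
ee_rot: [3.127, 0.3, 0.001]
ft_force: [0.8, -0.1, -0.3]
gripper_width: -0.0004
gripper_force: 0.0
```

Run:
```python
from h import *
st=manip.read_state();print({k:np.round(v,4) for k,v in st.items() if k in("clock","tool_pos","ee_rot","ft_force","q")})
s=manip.snapshot("wrist");show("w6",s,f=1.5);P=cloud(s);Q=P
dd=np.hypot(Q[...,0]-.503,Q[...,1]+.154)
k=(Q[...,2]>.083)&(Q[...,2]<.1)&(dd<.047);c=Q[k].mean(0);print("peg",k.sum(),c,np.degrees(np.arctan2(*(c[:2]-AX)[::-1])),np.linalg.norm(c[:2]-[.5147,-.1247]))
b=(Q[...,2]>.074)&(np.hypot(Q[...,0]-.505,Q[...,1]+.253)<.03);print("btn",b.sum(),np.median(Q[b],0) if b.any() else 0,cv2.minEnclosingCircle((Q[b][:,:2]*1000).astype(np.float32)) if b.any() else 0)
```

```text
{'clock': np.float64(7.825), 'q': array([ 0.177 ,  0.3635, -0.0572,  2.0122,  0.0297,  0.7663, -1.2775]), 'tool_pos': array([ 0.4674, -0.1216,  0.3572]), 'ee_rot': array([3.1269e+00, 2.9980e-01, 6.0000e-04]), 'ft_force': array([ 0.7847, -0.1217, -0.3464])}
peg 145 [ 0.53457026 -0.14915341  0.08701722] 10.590299418084959 0.0315086724970603
btn 835 [ 0.50798704 -0.25336315  0.0768848 ] ((507.6672058105469, -254.70835876464844), 14.164608001708984)
```

View pics/w6.png

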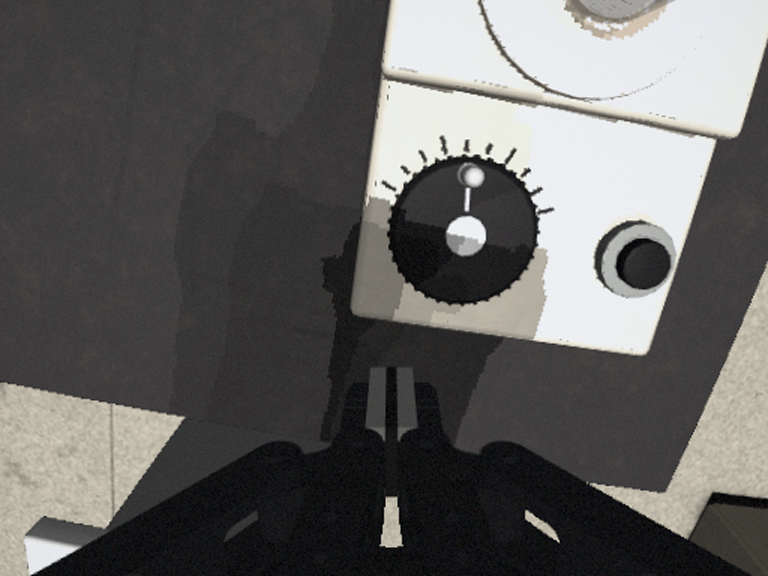

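The peg at (472,176) now points at the fifth tick (466,145). It measures 10.6° against an expected 9.4°, so the dial is four clicks on. Next is the button, at (0.5075,-0.2545) with its top at 77 mm.

Call:
arm_command --targets '[[-1,[0.7,5,0],0],[-1,[1.4,10,0],0],[-1,[1.4,13.8,0],0],[-1,[1.4,13.8,4],0],[-1,[1.4,13.8,8],0],[-1,[1.4,13.8,9.7],0],[-1,[1.4,13.8,9.7],0],[-1,[1.4,13.8,9.7],0]]'

```text
clock: 8.88
tool_pos: [0.5089, -0.2543, 0.2609]
ee_rot: [3.126, 0.301, 0.002]
ft_force: [0.2, 0.0, 0.3]
gripper_width: -0.0003
gripper_force: 0.0
```

Call:
arm_command --targets '[[-1,[0,0,0.6],0],[-1,[0,0,1.1],0],[-1,[0,0,1.4],0],[-1,[0,0,1.6],0],[-1,[0,0,1.6],0],[-1,[0,0,1.6],0]]'

```text
clock: 9.62
tool_pos: [0.5086, -0.2544, 0.2443]
ee_rot: [3.127, 0.301, 0.001]
ft_force: [-0.9, 1.3, 13.3]
gripper_width: 0.0001
gripper_force: 6.7
```

Call:
arm_command --targets '[[-1,[0,0,0.1],0],[-1,[0,0,0.1],0],[-1,[0,0,0.1],0]]'

```text
clock: 10.0
tool_pos: [0.5086, -0.2544, 0.2441]
ee_rot: [3.127, 0.3, 0.002]
ft_force: [-5.4, 2.7, 28.8]
gripper_width: 0.0003
gripper_force: 14.3
```

Call:
arm_command --targets '[[-1,[0,0,-1],0],[-1,[0,0,-4],0],[-1,[0,0,-9],0],[-1,[-3,0,-12],0],[-1,[-7,0,-12],0],[-1,[-7,-4,-12],0],[-1,[-7,-4,-12],0],[-1,[-7,-4,-12],0]]'

```text
clock: 11.0
tool_pos: [0.4321, -0.2285, 0.3628]
ee_rot: [3.127, 0.301, 0.0]
ft_force: [-0.1, 0.1, 0.1]
gripper_width: 0.0
gripper_force: 0.0
```

Run:
```python
from h import *
s=manip.snapshot("wrist");Q=cloud(s)
dd=np.hypot(Q[...,0]-.503,Q[...,1]+.154)
k=(Q[...,2]>.083)&(Q[...,2]<.1)&(dd<.047);c=Q[k].mean(0);print("peg",k.sum(),c,np.degrees(np.arctan2(*(c[:2]-AX)[::-1])))
b=(Q[...,2]>.0745)&(np.hypot(Q[...,0]-.5075,Q[...,1]+.2545)<.03);print("btn",b.sum(),np.median(Q[b],0))
s=manip.snapshot("top");show("t2",s,f=1.5)
```

```text
peg 167 [ 0.53448441 -0.15001053  0.08685375] 9.090214533441065
btn 1000 [ 0.50734397 -0.25428821  0.07700375]
```

View pics/t2.png

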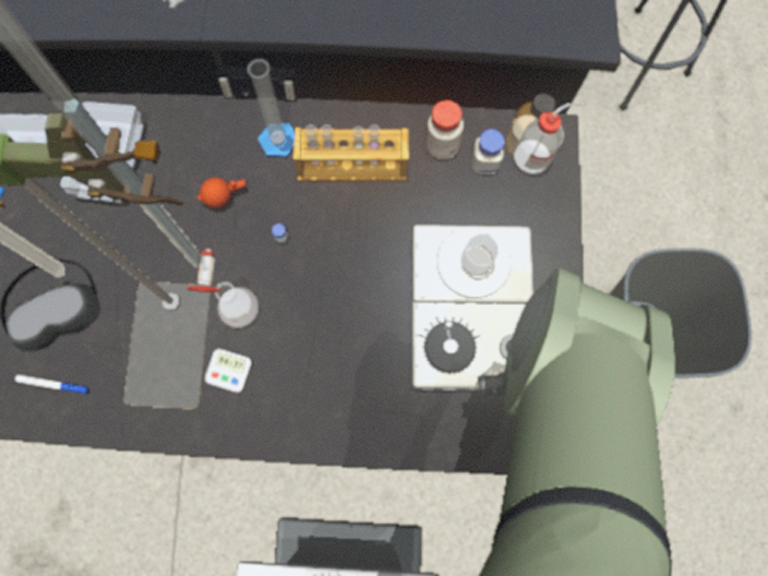

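The top view shows the beaker (478,257), vial (280,233) and timer (228,370) in place. The button stopped hard at full travel and is up again at 77 mm, the dial is at 9.1°, and the arm is clear.

```bash
python3 -c "from bench import manip; print(manip.job_done())"
```

```text
the job is handed in; nothing more can be done
None
```

I turned the dial four clicks clockwise, pressed the start button to its stop and let it come up again, left the beaker, timer and vial where they were, and handed the job in; no verdict came back.

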